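# Put the wash things back in their own dishes

## Robot

A 6-joint arm with a two-finger parallel gripper is mounted at the origin on the work surface. World frame = base frame: x ahead of the robot, y to its left, z up, the work surface at z = 0. Lengths are in m, angles in rad, forces in N, time in s.
With the tool pointing down it reaches from about 0.35 to 0.775 m from the base axis. Payload 7.3 kg.
Tool frame: the origin (TCP) lies at the very end of the fingers, on their centre line; the grasp point (between the pads) lies 19 mm behind it (robot.tcp_to_grasp is the z of the grasp point in the tool frame, in m); z points along the fingers, y is the line along which they close (so a half turn about z gives the same grasp; the last joint's range is limited). The gripper opens to 92 mm and grips with 3 to 60 N. Pads are 19 mm wide; open, the fingers measure 130 mm over their backs; the gripper's body (75 mm by 190 mm) begins 47 mm behind the grasp point.
Start: joints at [1.162, 0.342, 1.524, -0, 1.275, -0.146], TCP at [0.136, 0.507, 0.227] pointing down, gripper open.
Joint ranges: [-2.53, 2.53], [-0.77, 2.02], [0.04, 2.7], [-1, 4.14], [0.28, 2.66], [-3.11, 3.11]. Speed limits (rad/s): [2.57, 2.57, 3.14, 3.14, 3.14, 3.14].

## Interface

Orientations are given as [roll, pitch, yaw] about the fixed x, y, z axes, in that order (R = Rz(yaw) Ry(pitch) Rx(roll)).
In Python, from cell import monitor, read_camera, get_calibration, job, robot gives the robot as it stands. The module is installed in compiled form; this text tells all that it offers.
- The arm moves only by the tool send_rows, never from a script. Its argument "targets" is a list of rows, each an object with "translation": the shift along the tool's x, y, z in cm, a list of three; "spin": the turn about the tool's z in degrees; "jaw": the opening, from 0 (shut) to 1 (fully open). A call has exactly 5 rows; each row is the pose to reach, as a shift and turn from the pose commanded when the call began, along the tool's axes at that moment; what a row does not reach only later rows make up. A row lasts 1/10 s, in which the tool goes at most 50 mm and 8.59 degrees, less where a joint would pass 70% of its speed; a pose out of reach is approached as far as the arm can. A call with a gripper value outside its range is refused whole. The fingers move at their own pace and stop on an object; "force" is the grip in N (left out, the last holds). Time passes only in rows, so rows that repeat a pose let the fingers close, or fill a call up. It gives the time, the measured TCP pose, the force, the opening and the grip force at its end, in the units of the state.
- monitor.observe(): the state, without advancing time (a new reading comes with each control period).
- read_camera(name): name is "side" or "top" or "wrist"; returns (picture, depth): 480x640x3 uint8, red, green, blue; 480x640 float32, m along the optical axis (not along the pixel's ray), 0 where there is no reading.
- get_calibration(name): a dict with "intrinsics" (3x3 intrinsics, pixels), "origin" and "orientation" of the camera in the world; the wrist camera has in their place "hand_eye" (4x4, takes a point from camera to tool coordinates, whose origin is the TCP and whose axes are the flange's). Camera axes: x right, y up, looking along -z (the intrinsics and any distortion apply to the point x, -y, -z); pixel columns grow to the right and rows downward; lengths in m; the calibration is good to about 2 mm. The wrist camera is an equidistant fisheye: a pixel r from the principal point sees the ray r / f radians off the axis. A picture is of the moment at which its call begins: read the wrist's pose just before it. get_calibration takes no time and is no camera call.
- job.hand_in(): hands the job in; it is judged then, once.
The state is a dict: "time": time; "qpos": joint angles; "qvel": joint speeds; "joint_efforts": joint torques, N m; "tool_pos": TCP position; "tool_rot": TCP orientation; "contact_force": force on the tool from outside, world axes, zero at the start; "torque": the same for the moment, N m; "opening": finger opening in m; "grip_force": force on a finger pad.
Only numpy, scipy, OpenCV 4.12 (cv2) and the standard library are available. Lean on these libraries where they do the work, as an engineer would, in place of code of your own. Each camera call takes 0.05 s, during which the arm holds its last target. There are 200 camera calls.

## Task

Someone who washes sitting down finds things by feel, and the cleaner has put three of them back in each other's dishes. Swap them round so that the cup stands upright in the middle of the round dish, the bottle stands upright in the middle of the square dish, and the nail brush lies bristles down in the middle of the long dish, along its length; the empty dark mat is free for parking one of them meanwhile. Leave the cream jar, the roll-on and the soap where they are.

Things in the scene. Friction and masses are not known exactly. Their poses are not given: they have to be found in the camera images.
- cup: Open round cup of smooth plastic (yellow), no handle, 80 mm high, 62 mm across at the mouth and a little narrower towards the foot, wall 4 mm, about 60 g. It starts upright in the long dish. Origin: centre of the underside, z up.
- bottle: Closed flat-sided travel bottle (green) with a round white screw cap, standing. Body 50 mm along its x, 34 mm along its y, straight-sided up to 66 mm; cap 22 mm across, from 70 to 84 mm high; about 110 g. It starts upright in the round dish. Origin: centre of the underside, z up.
- nail_brush: Walnut nail brush lying bristles down: wooden block 84 mm along its x, 38 mm along its y, from 16 to 34 mm above its underside; below it a stiff block of pale bristles 74 x 30 mm, 16 mm high; about 60 g. It starts in the square dish. Origin: centre of the underside (the bristle tips), x lengthwise, z up.
- round_dish: Shallow round dish, white powder-coated aluminium, 120 mm across with a low round-wire rim (108 mm across inside): the cup's own place. It is fixed. A thing set in it stands on its floor, 4 mm above the worktop; the rim's top is 10 mm above the worktop. Origin: centre, at worktop height. Its place on the worktop and its yaw differ from start to start.
- square_dish: Shallow square dish, white powder-coated aluminium, 114 x 114 mm with a low rim (102 mm inside): the bottle's own place. It is fixed. A thing set in it stands on its floor, 4 mm above the worktop; the rim's top is 10 mm above the worktop. Origin: centre, at worktop height. Its place on the worktop and its yaw differ from start to start.
- long_dish: Shallow oblong dish, white powder-coated aluminium, 142 mm along its x, 94 mm along its y, with a low rim (130 x 82 mm inside): the nail brush's own place. It is fixed. A thing set in it stands on its floor, 4 mm above the worktop; the rim's top is 10 mm above the worktop. Origin: centre, at worktop height. Its place on the worktop and its yaw differ from start to start.
- mat: Empty dark rubber mat, 110 x 110 mm, 4 mm thick, flat and without a rim, fixed: the free spot. Origin: centre, at worktop height. Its place differs from start to start; dishes and mat stand at least 160 mm from each other, centre to centre.
- cream_jar: Squat amber glass jar, 56 mm across, 42 mm high, standing loose among the dishes. Not part of the job: leave it where it stands. Origin: centre of the underside.
- roll_on: Small blue waisted roll-on deodorant, 38 mm across, 62 mm high, standing loose among the dishes. Not part of the job: leave it where it stands. Origin: centre of the underside.
- soap: White bar of soap, 66 x 44 mm, 22 mm high, lying loose among the dishes. Not part of the job: leave it where it stands. Origin: centre of the underside.

How it is judged:
At the end, for the whole second after the job is handed in: Cup in the round, bottle in the square, nail brush in the long dish: each within 15 mm of its centre, down on its floor (underside under 9 mm above the worktop), upright within 0.12 rad, released, at rest; the brush within 0.26 rad of the dish's length, either way round (horizontal distance between cup and round_dish below 0.015 m and z of cup in the frame of round_dish below 0.009 m and angle between each of cup, bottle, nail_brush's own z axis and vertical below 0.12 rad and linear speed of each of cup, bottle, nail_brush below 0.02 m/s and angular speed of each of cup, bottle, nail_brush below 0.15 rad/s and horizontal distance between bottle and square_dish below 0.015 m and z of bottle in the frame of square_dish below 0.009 m and horizontal distance between nail_brush and long_dish below 0.015 m and z of nail_brush in the frame of long_dish below 0.009 m and angle between the x axis of nail_brush and the x axis of long_dish, either way round below 0.26 rad); the robot touches nothing.
It fails at once if the cream jar is moved by more than 25 mm or tipped over (distance of cream_jar from where it was at the start of the episode above 0.025 m or angle between cream_jar's own z axis and vertical above 0.5 rad).
It fails at once if the roll on is moved by more than 25 mm or tipped over (distance of roll_on from where it was at the start of the episode above 0.025 m or angle between roll_on's own z axis and vertical above 0.5 rad).
It fails at once if the soap is moved by more than 25 mm or tipped over (distance of soap from where it was at the start of the episode above 0.025 m or angle between soap's own z axis and vertical above 0.5 rad).
It also fails if it takes over 118 s, if anything falls off the work surface, if the arm or the gripper's body presses on something with over 40 N, if the wrist force passes 120 N, or if a joint passes its speed limit or range.

## Working session

There is one attempt and no reset: what is moved stays moved. The work goes in short steps, Python scripts to look and compute and a tool call to move; the robot and the scene stay as the last step left them, time stands still between calls to the robot, and variables do not carry over. Pictures are saved under pics/ and viewed, at most 14 in all, crops included, and the job is handed in when it is done.

Besides the shell and the picture viewer there is one more tool, called after ">>>" by a JSON object that holds its "api" and its "payload", one argument or row to a line. send_rows: Moves the arm, as the interface text tells. Its arguments: {"type":"object","properties":{"targets":{"type":"array"},"force":{"type":"number"}},"required":["targets"]}

```bash
mkdir -p pics
cat > h.py <<'E'
import numpy as np, cv2
from cell import monitor, read_camera, get_calibration, job, robot
from scipy.spatial.transform import Rotation as R
E
python3 - <<'E'
from h import *
for n in ("top","side"):
    p,d=read_camera(n); cv2.imwrite(f"pics/{n}0.png",p[:,:,::-1]); np.savez(f"{n}0.npz",p=p,d=d)
    print(n,get_calibration(n))
print(get_calibration("wrist")); s=monitor.observe(); print(s); print(robot.tcp_to_grasp)
E
```

```text
top {'intrinsics': array([[488.46048341,   0.        , 315.61510827],
       [  0.        , 488.46048341, 236.20266508],
       [  0.        ,   0.        ,   1.        ]]), 'origin': array([ 0.49885678, -0.03046502,  0.82716277]), 'orientation': array([ 0.04812111,  0.03030489, -1.59655691])}
side {'intrinsics': array([[442.04657907,   0.        , 315.45164109],
       [  0.        , 442.04657907, 244.72284135],
       [  0.        ,   0.        ,   1.        ]]), 'origin': array([0.19575635, 0.50321585, 0.51363415]), 'orientation': array([ 0.93166849, -0.00516802, -2.54066378])}
{'intrinsics': array([[371.64829954,   0.        , 319.683445  ],
       [  0.        , 371.64829954, 242.04758031],
       [  0.        ,   0.        ,   1.        ]]), 'hand_eye': array([[-1.49058486e-03,  9.55743831e-01,  2.94196375e-01,
         7.97115301e-02],
       [ 9.99998484e-01,  1.15993152e-03,  1.29840213e-03,
         1.87666744e-03],
       [ 8.99692180e-04,  2.94197865e-01, -9.55744112e-01,
        -1.58446790e-01],
       [ 0.00000000e+00,  0.00000000e+00,  0.00000000e+00,
         1.00000000e+00]])}
{'time': 0.1, 'qpos': array([ 1.16196989e+00,  3.42646559e-01,  1.52488371e+00, -2.80668168e-06,
        1.27537515e+00, -1.46001056e-01]), 'qvel': array([ 0.00074927, -0.0010853 , -0.00115815,  0.00114196, -0.0007389 ,
       -0.00018149]), 'joint_efforts': array([ 2.41597663e-03, -4.32007456e+01, -2.44695890e+01,  7.20954733e-02,
        5.25778171e-02, -6.38858182e-05]), 'tool_pos': array([0.13624425, 0.50666324, 0.226131  ]), 'tool_rot': array([-3.14029346e+00, -1.88329840e-04,  2.87876797e+00]), 'contact_force': array([-0.24246055, -0.42257536, -0.30252314]), 'torque': array([ 0.04746502, -0.01666528, -0.02347188]), 'grip_force': 0.0, 'opening': 0.0921646800370791}
-0.0188
```

View pics/top0.png

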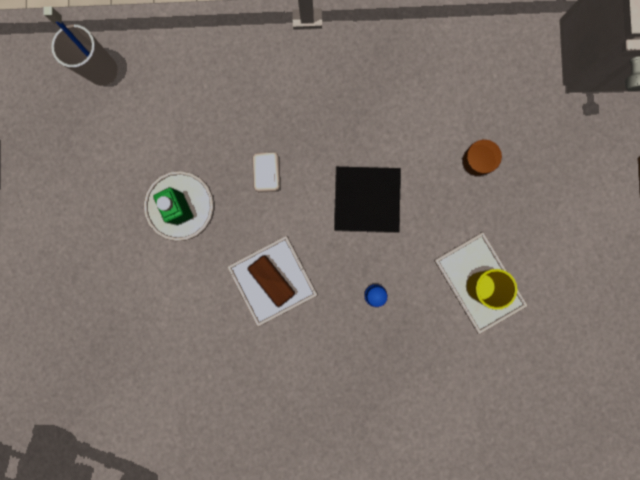

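View pics/side0.png

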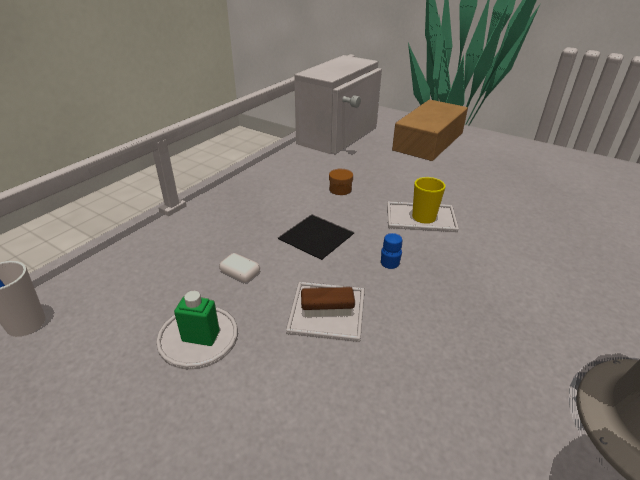

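The top view shows the following, in pixels: round dish with bottle (179,206), square dish with brush (272,281), long dish with cup (481,283) and mat (368,199). The soap is at (266,172), the roll-on at (376,295) and the jar at (484,157). Next I measure them.

```bash
cat >> h.py <<'E'
def cam(n):
    c=get_calibration(n); return c["intrinsics"],R.from_euler("xyz",c["orientation"]).as_matrix(),c["origin"]
def cloud(d,n):
    K,M,o=cam(n); v,u=np.mgrid[:480,:640]
    return np.dstack([(u-K[0,2])/K[0,0]*d,-(v-K[1,2])/K[1,1]*d,-d])@M.T+o
def toplane(px,z,n):
    K,M,o=cam(n); px=np.atleast_2d(px).astype(float)
    r=np.c_[(px[:,0]-K[0,2])/K[0,0],-(px[:,1]-K[1,2])/K[1,1],-np.ones(len(px))]@M.T
    return o+r*((z-o[2])/r[:,2])[:,None]
def rect(P):
    (c,s,a)=cv2.minAreaRect((P[:,:2]*1000).astype(np.float32)); 
    if s[0]<s[1]: s=s[::-1]; a+=90
    return np.round(c,1),np.round(s,1),round((a+90)%180-90,1)   # mm, long side angle
E
cat > m.py <<'E'
from h import *
def measure(p,d):
    C=cloud(d,"top"); hsv=cv2.cvtColor(p,cv2.COLOR_RGB2HSV); H,S,V=[hsv[:,:,i].astype(int) for i in range(3)]
    box={"round":(135,165,225,250),"square":(222,230,322,332),"long":(428,226,534,340),"mat":(325,158,410,240),"soap":(248,146,285,196),"jar":(462,135,506,180),"roll":(360,280,392,312)}
    for k,(a,b,c,e) in box.items():
        q=np.zeros((480,640),bool); q[b:e,a:c]=1
        if k in("round","square","long","soap"): m=q&(V>165)&(S<60)
        elif k=="mat": m=q&(V<40)
        else: m=q&(S>120)
        v,u=np.nonzero(m); z={"mat":.004,"soap":.015,"jar":.03,"roll":.04}.get(k,.008)
        print(k,m.sum(),"z",np.round(np.percentile(C[m][:,2],[5,50,95])*1000,1),rect(toplane(np.c_[u,v],z,"top")))
    for k,hl,z0,z1 in(("green",(50,75),.060,.075),("cap",None,.078,.095),("yellow",(22,35),.07,.095),("brown",(0,18),.03,.05)):
        m=(C[:,:,2]>z0)&(C[:,:,2]<z1)&(d>0)
        m&=(S<60)&(V>120) if hl is None else (S>120)&(H>=hl[0])&(H<=hl[1])
        m[:135]=0
        n,L,st,ce=cv2.connectedComponentsWithStats(m.astype(np.uint8))
        for i in range(1,n):
            if st[i,4]>80: print(k,st[i],"z",round(np.median(C[L==i][:,2])*1000,1),rect(C[L==i]))
if __name__=="__main__":
    import sys
    if len(sys.argv)>1: f=np.load(sys.argv[1]); p,d=f["p"],f["d"]
    else:
        p,d=read_camera("top"); cv2.imwrite("pics/top_%d.png"%(monitor.observe()["time"]*100),p[:,:,::-1])
    measure(p,d)
E
python3 m.py top0.npz
```

```text
round 2093 z [ 2.3  4.9 87.6] (array([598. , 226.6]), array([114.3, 114.1]), -67.6)
square 2455 z [ 2.4  4.9 11. ] (array([466.5,  69.4]), array([110.5, 110.3]), 26.3)
long 2477 z [ 2.5  5.  11.2] (array([ 454.9, -278.4]), array([138.4,  90.3]), 28.7)
mat 3999 z [2.1 4.5 6.9] (array([599.9, -95.1]), array([107.1, 106.9]), 86.8)
soap 819 z [19.2 21.9 24.4] (array([650.7,  74.6]), array([61.1, 38.8]), -1.1)
jar 1055 z [20.8 42.2 44.6] (array([ 659.8, -281.9]), array([61.5, 56. ]), 88.1)
roll 394 z [32.8 59.6 62.6] (array([ 439.9, -100.9]), array([33.5, 33.5]), 88.2)
green [154 188  31  34 355] z 70.1 (array([591.8, 222.3]), array([48.3, 32.3]), 23.2)
cap [157 197  13  14 147] z 88.4 (array([591.7, 224. ]), array([20. , 19.9]), 88.1)
yellow [474 269  43  41 520] z 83.4 (array([ 448.9, -276.9]), array([60. , 59.7]), -49.0)
brown [465 140  37  35 983] z 42.3 (array([ 658.7, -281.1]), array([55.2, 53.2]), -64.4)
brown [ 249  256   45   50 1051] z 38.4 (array([467.7,  66.7]), array([79.6, 34.6]), 37.5)
```

Sizes and heights match the given ones. The plan is bottle to the mat, cup to the round dish, brush to the long dish, then bottle to the square dish, all at a yaw near 205°.

```bash
cat > plan.py <<'E'
from h import *
import sys
# usage: plan.py "x,y,z,yaw" ... in mm/deg ; prints per-call end shift (cm, tool axes at call start), spin
def steps(goals,vmax=220,smax=42):
    s=monitor.observe(); p=s["tool_pos"]*1000; yaw=np.degrees(s["tool_rot"][2])
    print("t",round(s["time"],2),"at",np.round(p,1),"yaw",round(yaw,2),"rp",np.round(s["tool_rot"][:2],4),"open",round(s["opening"]*1000,1),"grip",round(float(s["grip_force"]),1),"F",np.round(s["contact_force"],1))
    for g in goals:
        g=np.array(g,float); dy=(g[3]-yaw+180)%360-180
        n=max(1,int(np.ceil(max(np.linalg.norm(g[:3]-p)/vmax,abs(dy)/smax))))
        for i in range(n):
            dp=(g[:3]-p)/(n-i); d=(g[3]-yaw+180)%360-180; d/=(n-i); a=np.radians(yaw)
            t=[dp@[np.cos(a),np.sin(a),0],dp@[np.sin(a),-np.cos(a),0],-dp[2]]
            print(" call",np.round(np.array(t)/10,2)+0,"spin",round(-d,1)); p=p+dp; yaw+=d
steps([list(map(float,x.split(","))) for x in sys.argv[1:]])
E
python3 plan.py 592,223,180,203.5 592,223,31,203.5
```

```text
t 0.1 at [136.2 506.7 226.1] yaw 164.94 rp [-3.1403e+00 -2.0000e-04] open 92.2 grip 0.0 F [-0.2 -0.4 -0.3]
 call [-17.13  -5.18   1.54] spin -12.9
 call [-15.54  -8.86   1.54] spin -12.9
 call [-13.18 -12.1    1.54] spin -12.9
 call [ 0.   0.  14.9] spin -0.0
```

>>> {"api": "send_rows", "payload": {
  "targets": [
    {"translation": [-3.4,-1.0,0.3],"spin": -2.6,"jaw": 1},
    {"translation": [-6.8,-2.1,0.6],"spin": -5.2,"jaw": 1},
    {"translation": [-10.3,-3.1,0.9],"spin": -7.7,"jaw": 1},
    {"translation": [-13.7,-4.1,1.2],"spin": -10.3,"jaw": 1},
    {"translation": [-17.1,-5.2,1.5],"spin": -12.9,"jaw": 1}
  ],
  "force": 15
}}

```text
time: 0.6
tool_pos: [0.2889, 0.4114, 0.2113]
tool_rot: [-3.141, -0.0, 3.106]
contact_force: [-0.8, 1.3, -0.1]
opening: 0.0918
grip_force: 0.0
```

>>> {"api": "send_rows", "payload": {
  "targets": [
    {"translation": [-3.1,-1.8,0.3],"spin": -2.6,"jaw": 1},
    {"translation": [-6.2,-3.5,0.6],"spin": -5.2,"jaw": 1},
    {"translation": [-9.3,-5.3,0.9],"spin": -7.7,"jaw": 1},
    {"translation": [-12.4,-7.1,1.2],"spin": -10.3,"jaw": 1},
    {"translation": [-15.5,-8.9,1.5],"spin": -12.9,"jaw": 1}
  ]
}}

```text
time: 1.1
tool_pos: [0.4405, 0.3165, 0.1963]
tool_rot: [-3.141, -0.001, -2.952]
contact_force: [-0.5, 0.6, -0.3]
opening: 0.0918
grip_force: 0.0
```

>>> {"api": "send_rows", "payload": {
  "targets": [
    {"translation": [-3.3,-3.0,0.4],"spin": -2.6,"jaw": 1},
    {"translation": [-6.6,-6.0,0.8],"spin": -5.2,"jaw": 1},
    {"translation": [-9.9,-9.1,1.2],"spin": -7.7,"jaw": 1},
    {"translation": [-13.2,-12.1,1.5],"spin": -12.9,"jaw": 1},
    {"translation": [-13.2,-12.1,1.5],"spin": -12.9,"jaw": 1}
  ]
}}

```text
time: 1.6
tool_pos: [0.5953, 0.2194, 0.1799]
tool_rot: [-3.14, -0.001, -2.732]
contact_force: [-0.3, 0.7, 0.8]
opening: 0.0918
grip_force: 0.0
```

```bash
python3 plan.py 592,223,31,203.5
```

```text
t 1.6 at [595.3 219.4 179.9] yaw -156.51 rp [-3.1403e+00 -7.0000e-04] open 91.8 grip 0.0 F [-0.3  0.7  0.8]
 call [ 0.16  0.46 14.89] spin -0.0
```

>>> {"api": "send_rows", "payload": {
  "targets": [
    {"translation": [0.2,0.5,3],"spin": 0,"jaw": 1},
    {"translation": [0.2,0.5,6.5],"spin": 0,"jaw": 1},
    {"translation": [0.2,0.5,10],"spin": 0,"jaw": 1},
    {"translation": [0.2,0.5,13],"spin": 0,"jaw": 1},
    {"translation": [0.2,0.5,14.9],"spin": 0,"jaw": 1}
  ]
}}

```text
time: 2.1
tool_pos: [0.5857, 0.2273, 0.0299]
tool_rot: [3.141, -0.004, -2.729]
contact_force: [-0.9, -0.2, 0.4]
opening: 0.0919
grip_force: 0.0
```

>>> {"api": "send_rows", "payload": {
  "targets": [
    {"translation": [0,0,0],"spin": 0,"jaw": 0.3},
    {"translation": [0,0,0],"spin": 0,"jaw": 0.2},
    {"translation": [0,0,0],"spin": 0,"jaw": 0.2},
    {"translation": [0,0,0],"spin": 0,"jaw": 0.2},
    {"translation": [0,0,0],"spin": 0,"jaw": 0.2}
  ]
}}

```text
time: 2.6
tool_pos: [0.5884, 0.2273, 0.0339]
tool_rot: [-3.141, 0.002, -2.729]
contact_force: [-0.1, 0.4, -0.6]
opening: 0.0565
grip_force: 0.0
```

>>> {"api": "send_rows", "payload": {
  "targets": [
    {"translation": [0,0,0],"spin": 0,"jaw": 0.2},
    {"translation": [0,0,0],"spin": 0,"jaw": 0.2},
    {"translation": [0,0,0],"spin": 0,"jaw": 0.2},
    {"translation": [0,0,0],"spin": 0,"jaw": 0.2},
    {"translation": [0,0,0],"spin": 0,"jaw": 0.2}
  ]
}}

```text
time: 3.1
tool_pos: [0.5881, 0.227, 0.0329]
tool_rot: [-3.142, 0.0, -2.729]
contact_force: [-0.6, -0.7, 3.4]
opening: 0.0338
grip_force: 15.0
```

```bash
python3 plan.py 592,223,110,203.5 600,-95,110,205 600,-95,31,205
```

```text
t 3.1 at [588.1 227.   32.9] yaw -156.36 rp [-3.1415e+00  3.0000e-04] open 33.8 grip 15.0 F [-0.6 -0.7  3.4]
 call [-0.2  -0.53 -7.71] spin 0.1
 call [  5.97 -14.74   0.  ] spin -0.8
 call [  6.17 -14.66   0.  ] spin -0.8
 call [0.  0.  7.9] spin -0.0
```

>>> {"api": "send_rows", "payload": {
  "targets": [
    {"translation": [0,0,-1],"spin": 0,"jaw": 0.2},
    {"translation": [0,0,-3],"spin": 0,"jaw": 0.2},
    {"translation": [0,0,-5],"spin": 0,"jaw": 0.2},
    {"translation": [0,0,-7],"spin": 0,"jaw": 0.2},
    {"translation": [0,0,-7.7],"spin": 0,"jaw": 0.2}
  ],
  "force": 20
}}

```text
time: 3.6
tool_pos: [0.589, 0.2275, 0.1124]
tool_rot: [-3.141, 0.004, -2.729]
contact_force: [0.4, -0.5, -1.9]
opening: 0.034
grip_force: 20.0
```

>>> {"api": "send_rows", "payload": {
  "targets": [
    {"translation": [0.8,-2,0],"spin": 0,"jaw": 0.2},
    {"translation": [2,-5,0],"spin": 0,"jaw": 0.2},
    {"translation": [3.4,-8.5,0],"spin": 0,"jaw": 0.2},
    {"translation": [4.8,-12,0],"spin": 0,"jaw": 0.2},
    {"translation": [6,-15.3,0],"spin": 0,"jaw": 0.2}
  ]
}}

```text
time: 4.1
tool_pos: [0.5938, 0.0615, 0.1093]
tool_rot: [3.141, -0.001, -2.729]
contact_force: [0.8, -0.1, -0.9]
opening: 0.0338
grip_force: 20.0
```

>>> {"api": "send_rows", "payload": {
  "targets": [
    {"translation": [1.4,-3.5,0],"spin": 0,"jaw": 0.2},
    {"translation": [2.8,-7,0],"spin": 0,"jaw": 0.2},
    {"translation": [4.2,-10.5,0],"spin": 0,"jaw": 0.2},
    {"translation": [5.3,-13,0],"spin": 0,"jaw": 0.2},
    {"translation": [6,-14.6,0],"spin": 0,"jaw": 0.2}
  ]
}}

```text
time: 4.6
tool_pos: [0.5975, -0.097, 0.1093]
tool_rot: [3.141, -0.001, -2.731]
contact_force: [0.2, 0.4, -0.6]
opening: 0.0337
grip_force: 20.0
```

>>> {"api": "send_rows", "payload": {
  "targets": [
    {"translation": [0,0,0.3],"spin": 0,"jaw": 0.2},
    {"translation": [0,0,1.5],"spin": 0,"jaw": 0.2},
    {"translation": [0,0,3],"spin": 0,"jaw": 0.2},
    {"translation": [0,0,4.5],"spin": 0,"jaw": 0.2},
    {"translation": [0,0,6],"spin": 0,"jaw": 0.2}
  ]
}}

```text
time: 5.1
tool_pos: [0.5975, -0.0927, 0.0481]
tool_rot: [3.14, -0.001, -2.727]
contact_force: [-0.4, -0.1, -1.6]
opening: 0.034
grip_force: 20.0
```

```bash
python3 plan.py 600,-95,33,205
```

```text
t 5.1 at [597.5 -92.7  48.1] yaw -156.24 rp [ 3.1403e+00 -8.0000e-04] open 34.0 grip 20.0 F [-0.4 -0.1 -1.6]
 call [-0.14 -0.31  1.51] spin -1.2
```

>>> {"api": "send_rows", "payload": {
  "targets": [
    {"translation": [0,0,0.7],"spin": 0,"jaw": 0.2},
    {"translation": [0,0,1.2],"spin": 0,"jaw": 0.2},
    {"translation": [0,0,1.5],"spin": 0,"jaw": 0.2},
    {"translation": [0,0,1.5],"spin": 0,"jaw": 0.2},
    {"translation": [0,0,1.5],"spin": 0,"jaw": 0.2}
  ]
}}

```text
time: 5.6
tool_pos: [0.5983, -0.0949, 0.0352]
tool_rot: [-3.141, 0.001, -2.729]
contact_force: [1.3, 0.1, -0.9]
opening: 0.0339
grip_force: 20.0
```

>>> {"api": "send_rows", "payload": {
  "targets": [
    {"translation": [0,0,0],"spin": 0,"jaw": 0.5},
    {"translation": [0,0,0],"spin": 0,"jaw": 0.6},
    {"translation": [0,0,0],"spin": 0,"jaw": 0.8},
    {"translation": [0,0,0],"spin": 0,"jaw": 0.8},
    {"translation": [0,0,0],"spin": 0,"jaw": 0.8}
  ]
}}

```text
time: 6.1
tool_pos: [0.598, -0.095, 0.0348]
tool_rot: [-3.142, 0.0, -2.729]
contact_force: [0.7, -0.4, 0.1]
opening: 0.0691
grip_force: 0.0
```

>>> {"api": "send_rows", "payload": {
  "targets": [
    {"translation": [0,0,-3],"spin": 0,"jaw": 1},
    {"translation": [0,0,-6],"spin": 0,"jaw": 1},
    {"translation": [0,0,-9],"spin": 0,"jaw": 1},
    {"translation": [0,0,-12],"spin": 0,"jaw": 1},
    {"translation": [0,0,-14],"spin": 0,"jaw": 1}
  ]
}}

```text
time: 6.6
tool_pos: [0.5985, -0.0951, 0.1772]
tool_rot: [-3.14, 0.002, -2.729]
contact_force: [-0.2, 0.2, 0.3]
opening: 0.0919
grip_force: 0.0
```

```bash
python3 plan.py 449,-277,172,185; sed -i 's/"rp"/"cmd"/;' /dev/null
```

```text
t 6.6 at [598.5 -95.1 177.2] yaw -156.36 rp [-3.1398e+00  2.3000e-03] open 91.9 grip 0.0 F [-0.2  0.2  0.3]
 call [10.5  -5.33  0.26] spin 9.3
 call [ 9.49 -6.96  0.26] spin 9.3sed: couldn't edit /dev/null: not a regular file
```

```bash
python3 plan.py 449,-277,172,203.6
```

```text
t 6.6 at [598.5 -95.1 177.2] yaw -156.36 rp [-3.1398e+00  2.3000e-03] open 91.9 grip 0.0 F [-0.2  0.2  0.3]
 call [10.5  -5.33  0.26] spin 0.0
 call [10.49 -5.34  0.26] spin 0.0
```

>>> {"api": "send_rows", "payload": {
  "targets": [
    {"translation": [3,-1.5,0],"spin": 0,"jaw": 1},
    {"translation": [6,-3,0],"spin": 0,"jaw": 1},
    {"translation": [9,-4.6,0],"spin": 0,"jaw": 1},
    {"translation": [12,-6.1,0],"spin": 0,"jaw": 1},
    {"translation": [15,-7.6,0],"spin": 0,"jaw": 1}
  ]
}}

```text
time: 7.1
tool_pos: [0.49, -0.2256, 0.1748]
tool_rot: [-3.141, 0.0, -2.729]
contact_force: [0.1, -0.8, -0.2]
opening: 0.0919
grip_force: 0.0
```

>>> {"api": "send_rows", "payload": {
  "targets": [
    {"translation": [3,-1.5,0],"spin": 0,"jaw": 1},
    {"translation": [5,-2.6,0],"spin": 0,"jaw": 1},
    {"translation": [6,-3.1,0],"spin": 0,"jaw": 1},
    {"translation": [6,-3.1,0],"spin": 0,"jaw": 1},
    {"translation": [6,-3.1,0],"spin": 0,"jaw": 1}
  ]
}}

```text
time: 7.6
tool_pos: [0.4489, -0.2767, 0.1747]
tool_rot: [3.141, 0.001, -2.729]
contact_force: [-0.2, 0.7, -1.1]
opening: 0.0914
grip_force: 0.0
```

```bash
python3 plan.py 449,-277,31,203.6; python3 m.py | grep -v -e brown
```

```text
t 7.6 at [ 448.9 -276.7  174.7] yaw -156.36 rp [3.1414e+00 5.0000e-04] open 91.4 grip 0.0 F [-0.2  0.7 -1.1]
 call [ 0.   -0.04 14.37] spin 0.0
round 3474 z [ 2.2  4.7 10.7] (array([597.8, 226.9]), array([115.1, 114.4]), 88.5)
square 2887 z [ 2.5  5.1 11.3] (array([466.5,  69.5]), array([112.2, 112.1]), 26.3)
long 640 z [ 2.7  5.5 11.6] (array([ 501.6, -252.5]), array([91.4, 33.6]), -60.5)
mat 3201 z [2.3 4.6 7.6] (array([599.9, -95. ]), array([106.8, 106.6]), -3.3)
soap 865 z [19.1 22.  24.3] (array([650.7,  75.4]), array([61.3, 40.5]), -1.1)
jar 1051 z [21.6 42.2 44.7] (array([ 659.3, -281. ]), array([63.5, 54. ]), -65.0)
roll 394 z [32.4 59.3 62.5] (array([ 439.9, -100.9]), array([33.5, 33.5]), 88.2)
green [354 176  32  36 391] z 70.1 (array([600.6, -94.2]), array([49.9, 34.2]), 25.0)
cap [364 185  14  14 154] z 88.5 (array([600.5, -94.1]), array([20. , 19.9]), -1.7)
yellow [474 269  42  26 260] z 83.3 (array([ 463.3, -273.4]), array([60.6, 30.7]), -75.9)
```

Bottle stands upright on the mat at (600,-94). Next, the cup.

>>> {"api": "send_rows", "payload": {
  "targets": [
    {"translation": [0,0,3],"spin": 0,"jaw": 1},
    {"translation": [0,0,6.5],"spin": 0,"jaw": 1},
    {"translation": [0,0,10],"spin": 0,"jaw": 1},
    {"translation": [0,0,13],"spin": 0,"jaw": 1},
    {"translation": [0,0,14.4],"spin": 0,"jaw": 1}
  ],
  "force": 12
}}

```text
time: 8.15
tool_pos: [0.448, -0.275, 0.0279]
tool_rot: [3.138, -0.002, -2.727]
contact_force: [0.3, -0.4, 0.3]
opening: 0.0916
grip_force: 0.0
```

>>> {"api": "send_rows", "payload": {
  "targets": [
    {"translation": [0,0,0],"spin": 0,"jaw": 0.8},
    {"translation": [0,0,0],"spin": 0,"jaw": 0.5},
    {"translation": [0,0,0],"spin": 0,"jaw": 0.5},
    {"translation": [0,0,0],"spin": 0,"jaw": 0.5},
    {"translation": [0,0,0],"spin": 0,"jaw": 0.5}
  ]
}}

```text
time: 8.65
tool_pos: [0.449, -0.2774, 0.0317]
tool_rot: [-3.14, 0.001, -2.729]
contact_force: [0.0, 1.0, 3.3]
opening: 0.0596
grip_force: 11.8
```

>>> {"api": "send_rows", "payload": {
  "targets": [
    {"translation": [0,0,0],"spin": 0,"jaw": 0.5},
    {"translation": [0,0,-0.3],"spin": 0,"jaw": 0.5},
    {"translation": [0,0,-1],"spin": 0,"jaw": 0.5},
    {"translation": [0,0,-2],"spin": 0,"jaw": 0.5},
    {"translation": [0,0,-3],"spin": 0,"jaw": 0.5}
  ]
}}

```text
time: 9.15
tool_pos: [0.4485, -0.2772, 0.0616]
tool_rot: [-3.142, 0.0, -2.729]
contact_force: [0.4, -0.1, -1.0]
opening: 0.0597
grip_force: 12.0
```

```bash
python3 plan.py 449,-277,150,203.6 598,227,150,203.6
```

```text
t 9.15 at [ 448.5 -277.2   61.6] yaw -156.36 rp [-3.1415e+00  1.0000e-04] open 59.7 grip 12.0 F [ 0.4 -0.1 -1. ]
 call [-0.06  0.   -8.84] spin 0.0
 call [-11.28  13.41   0.  ] spin -0.0
 call [-11.28  13.41   0.  ] spin -0.0
 call [-11.28  13.41   0.  ] spin -0.0
```

>>> {"api": "send_rows", "payload": {
  "targets": [
    {"translation": [0,0,-1.5],"spin": 0,"jaw": 0.5},
    {"translation": [0,0,-3.5],"spin": 0,"jaw": 0.5},
    {"translation": [0,0,-5.5],"spin": 0,"jaw": 0.5},
    {"translation": [0,0,-7.5],"spin": 0,"jaw": 0.5},
    {"translation": [0,0,-8.8],"spin": 0,"jaw": 0.5}
  ]
}}

```text
time: 9.65
tool_pos: [0.4489, -0.2775, 0.1511]
tool_rot: [-3.139, 0.001, -2.729]
contact_force: [0.7, -1.2, -1.6]
opening: 0.0598
grip_force: 12.0
```

>>> {"api": "send_rows", "payload": {
  "targets": [
    {"translation": [-1,1.2,0],"spin": 0,"jaw": 0.5},
    {"translation": [-3,3.6,0],"spin": 0,"jaw": 0.5},
    {"translation": [-5.6,6.7,0],"spin": 0,"jaw": 0.5},
    {"translation": [-8.2,9.8,0],"spin": 0,"jaw": 0.5},
    {"translation": [-10.8,12.9,0],"spin": 0,"jaw": 0.5}
  ]
}}

```text
time: 10.15
tool_pos: [0.4953, -0.113, 0.1482]
tool_rot: [3.14, -0.001, -2.729]
contact_force: [0.1, -0.8, -1.4]
opening: 0.0596
grip_force: 12.0
```

>>> {"api": "send_rows", "payload": {
  "targets": [
    {"translation": [-2.6,3.1,0],"spin": 0,"jaw": 0.5},
    {"translation": [-5.2,6.2,0],"spin": 0,"jaw": 0.5},
    {"translation": [-7.8,9.3,0],"spin": 0,"jaw": 0.5},
    {"translation": [-10.4,12.4,0],"spin": 0,"jaw": 0.5},
    {"translation": [-13,15.5,0],"spin": 0,"jaw": 0.5}
  ]
}}

```text
time: 10.65
tool_pos: [0.5519, 0.0812, 0.1482]
tool_rot: [3.141, -0.001, -2.729]
contact_force: [0.3, -0.7, -0.6]
opening: 0.0595
grip_force: 12.0
```

>>> {"api": "send_rows", "payload": {
  "targets": [
    {"translation": [-2.6,3.1,0],"spin": 0,"jaw": 0.5},
    {"translation": [-5.2,6.2,0],"spin": 0,"jaw": 0.5},
    {"translation": [-7.7,9.2,0],"spin": 0,"jaw": 0.5},
    {"translation": [-9.4,11.1,0],"spin": 0,"jaw": 0.5},
    {"translation": [-10,11.8,0],"spin": 0,"jaw": 0.5}
  ]
}}

```text
time: 11.15
tool_pos: [0.5959, 0.2301, 0.1477]
tool_rot: [3.141, -0.001, -2.726]
contact_force: [-0.6, -0.7, -0.7]
opening: 0.0594
grip_force: 12.0
```

>>> {"api": "send_rows", "payload": {
  "targets": [
    {"translation": [0,0,0.5],"spin": 0,"jaw": 0.5},
    {"translation": [0,0,3],"spin": 0,"jaw": 0.5},
    {"translation": [0,0,5.5],"spin": 0,"jaw": 0.5},
    {"translation": [0,0,7.5],"spin": 0,"jaw": 0.5},
    {"translation": [0,0,8],"spin": 0,"jaw": 0.5}
  ]
}}

```text
time: 11.65
tool_pos: [0.5947, 0.2247, 0.0658]
tool_rot: [3.141, -0.006, -2.73]
contact_force: [0.7, -0.3, 0.4]
opening: 0.0598
grip_force: 12.0
```

```bash
python3 plan.py 598,227,33,203.6; python3 m.py | grep -e yellow -e green
```

```text
t 11.65 at [594.7 224.7  65.8] yaw -156.45 rp [ 3.1408 -0.0059] open 59.8 grip 12.0 F [ 0.7 -0.3  0.4]
 call [-0.4   0.08  3.28] spin -0.0
green [354 176  32  36 385] z 70.0 (array([600.7, -94.3]), array([49.9, 34.5]), 24.6)
```

>>> {"api": "send_rows", "payload": {
  "targets": [
    {"translation": [-0.1,0.1,1],"spin": 0,"jaw": 0.5},
    {"translation": [-0.2,0.1,2],"spin": 0,"jaw": 0.5},
    {"translation": [-0.2,0.1,2.8],"spin": 0,"jaw": 0.5},
    {"translation": [-0.2,0.1,2.8],"spin": 0,"jaw": 0.5},
    {"translation": [-0.2,0.1,2.8],"spin": 0,"jaw": 0.5}
  ]
}}

```text
time: 12.2
tool_pos: [0.5983, 0.2284, 0.0407]
tool_rot: [3.142, -0.0, -2.729]
contact_force: [-0.5, 0.2, -0.1]
opening: 0.0594
grip_force: 12.0
```

```bash
python3 plan.py 598,227,32,203.6
```

```text
t 12.2 at [598.3 228.4  40.7] yaw -156.35 rp [ 3.1415e+00 -1.0000e-04] open 59.4 grip 12.0 F [-0.5  0.2 -0.1]
 call [ 0.08 -0.12  0.87] spin 0.0
```

>>> {"api": "send_rows", "payload": {
  "targets": [
    {"translation": [0,-0.1,0.4],"spin": 0,"jaw": 0.5},
    {"translation": [0,-0.1,0.7],"spin": 0,"jaw": 0.5},
    {"translation": [0,-0.1,0.9],"spin": 0,"jaw": 0.5},
    {"translation": [0,-0.1,0.9],"spin": 0,"jaw": 0.5},
    {"translation": [0,-0.1,0.9],"spin": 0,"jaw": 0.5}
  ]
}}

```text
time: 12.7
tool_pos: [0.5987, 0.2275, 0.0318]
tool_rot: [3.142, 0.0, -2.729]
contact_force: [-0.5, 0.6, -0.0]
opening: 0.0597
grip_force: 12.0
```

>>> {"api": "send_rows", "payload": {
  "targets": [
    {"translation": [0,0,0],"spin": 0,"jaw": 0.7},
    {"translation": [0,0,0],"spin": 0,"jaw": 0.8},
    {"translation": [0,0,0],"spin": 0,"jaw": 1},
    {"translation": [0,0,0],"spin": 0,"jaw": 1},
    {"translation": [0,0,0],"spin": 0,"jaw": 1}
  ]
}}

```text
time: 13.2
tool_pos: [0.5987, 0.2275, 0.0318]
tool_rot: [3.142, 0.0, -2.729]
contact_force: [0.4, 0.1, -0.0]
opening: 0.0898
grip_force: 0.0
```

>>> {"api": "send_rows", "payload": {
  "targets": [
    {"translation": [0,0,-2],"spin": 0,"jaw": 1},
    {"translation": [0,0,-5],"spin": 0,"jaw": 1},
    {"translation": [0,0,-8],"spin": 0,"jaw": 1},
    {"translation": [0,0,-11],"spin": 0,"jaw": 1},
    {"translation": [0,0,-12],"spin": 0,"jaw": 1}
  ]
}}

```text
time: 13.7
tool_pos: [0.6002, 0.2279, 0.1554]
tool_rot: [-3.141, 0.006, -2.729]
contact_force: [0.6, 0.0, -1.2]
opening: 0.0917
grip_force: 0.0
```

```bash
python3 plan.py 467.5,67,140,217.5
```

```text
t 13.7 at [600.2 227.9 155.4] yaw -156.36 rp [-3.1407  0.0059] open 91.7 grip 0.0 F [ 0.6  0.  -1.2]
 call [18.61 -9.41  1.54] spin -13.9
```

>>> {"api": "send_rows", "payload": {
  "targets": [
    {"translation": [4,-2,0],"spin": -3,"jaw": 0.7},
    {"translation": [8,-4,0],"spin": -6,"jaw": 0.7},
    {"translation": [12,-6.1,0],"spin": -9,"jaw": 0.7},
    {"translation": [16,-8,0],"spin": -12,"jaw": 0.7},
    {"translation": [18.6,-9.4,0],"spin": -13.9,"jaw": 0.7}
  ]
}}

```text
time: 14.2
tool_pos: [0.4633, 0.0653, 0.1508]
tool_rot: [3.14, -0.002, -2.485]
contact_force: [0.3, -0.3, 0.7]
opening: 0.0647
grip_force: 0.0
```

>>> {"api": "send_rows", "payload": {
  "targets": [
    {"translation": [0,0,2],"spin": 0,"jaw": 0.7},
    {"translation": [0,0,5],"spin": 0,"jaw": 0.7},
    {"translation": [0,0,7],"spin": 0,"jaw": 0.7},
    {"translation": [0,0,7],"spin": 0,"jaw": 0.7},
    {"translation": [0,0,7],"spin": 0,"jaw": 0.7}
  ]
}}

```text
time: 14.7
tool_pos: [0.4659, 0.0668, 0.0816]
tool_rot: [3.141, -0.001, -2.486]
contact_force: [-0.8, 0.1, 0.9]
opening: 0.0647
grip_force: 0.0
```

```bash
python3 plan.py 467.5,67,14,217.5; python3 m.py | grep -e yellow -e roll -e long -e soap; ls pics
```

```text
t 14.7 at [465.9  66.8  81.6] yaw -142.46 rp [ 3.1409e+00 -8.0000e-04] open 64.7 grip 0.0 F [-0.8  0.1  0.9]
 call [-0.14 -0.08  6.76] spin 0.0
long 4551 z [ 2.5  5.  11.1] (array([ 454.8, -278.4]), array([140.2,  92.1]), 28.8)
soap 870 z [19.2 21.9 24.2] (array([650.7,  75.4]), array([61.3, 40.5]), -1.1)
roll 394 z [32.2 59.3 62.5] (array([ 439.9, -100.9]), array([33.5, 33.5]), 88.2)
yellow [143 180  41  39 493] z 82.8 (array([599.2, 226.8]), array([60.9, 59.1]), 89.4)
side0.png
top0.png
top_1170.png
top_1475.png
top_765.png
```

>>> {"api": "send_rows", "payload": {
  "targets": [
    {"translation": [-0.1,0,2],"spin": 0,"jaw": 0.7},
    {"translation": [-0.1,0,4],"spin": 0,"jaw": 0.7},
    {"translation": [-0.1,0,6],"spin": 0,"jaw": 0.7},
    {"translation": [-0.1,0,6.7],"spin": 0,"jaw": 0.7},
    {"translation": [-0.1,0,6.7],"spin": 0,"jaw": 0.7}
  ],
  "force": 20
}}

```text
time: 15.25
tool_pos: [0.4669, 0.0674, 0.0148]
tool_rot: [3.141, -0.0, -2.486]
contact_force: [0.1, 0.6, 0.2]
opening: 0.0642
grip_force: 0.0
```

>>> {"api": "send_rows", "payload": {
  "targets": [
    {"translation": [0,0,0],"spin": 0,"jaw": 0.5},
    {"translation": [0,0,0],"spin": 0,"jaw": 0.25},
    {"translation": [0,0,0],"spin": 0,"jaw": 0.25},
    {"translation": [0,0,0],"spin": 0,"jaw": 0.25},
    {"translation": [0,0,0],"spin": 0,"jaw": 0.25}
  ]
}}

```text
time: 15.75
tool_pos: [0.4671, 0.0674, 0.0153]
tool_rot: [-3.141, 0.001, -2.486]
contact_force: [-1.5, 0.0, 5.5]
opening: 0.0381
grip_force: 20.0
```

```bash
python3 plan.py 467,67,110,217.5 454.8,-278.4,110,208.8
```

```text
t 15.75 at [467.1  67.4  15.3] yaw -142.46 rp [-3.1411e+00  8.0000e-04] open 38.1 grip 20.0 F [-1.5  0.   5.5]
 call [ 0.03 -0.02 -9.47] spin 0.0
 call [ 11.   -13.33   0.  ] spin 4.3
 call [  9.95 -14.13   0.  ] spin 4.4
```

>>> {"api": "send_rows", "payload": {
  "targets": [
    {"translation": [0,0,-1],"spin": 0,"jaw": 0.25},
    {"translation": [0,0,-3],"spin": 0,"jaw": 0.25},
    {"translation": [0,0,-6],"spin": 0,"jaw": 0.25},
    {"translation": [0,0,-9],"spin": 0,"jaw": 0.25},
    {"translation": [0,0,-10],"spin": 0,"jaw": 0.25}
  ]
}}

```text
time: 16.25
tool_pos: [0.4682, 0.0673, 0.1177]
tool_rot: [-3.139, 0.004, -2.486]
contact_force: [0.7, -0.4, -1.5]
opening: 0.0378
grip_force: 20.0
```

>>> {"api": "send_rows", "payload": {
  "targets": [
    {"translation": [1.5,-1.8,0],"spin": 0.9,"jaw": 0.25},
    {"translation": [3.9,-4.7,0],"spin": 1.7,"jaw": 0.25},
    {"translation": [6.3,-7.6,0],"spin": 2.6,"jaw": 0.25},
    {"translation": [8.7,-10.5,0],"spin": 3.4,"jaw": 0.25},
    {"translation": [11,-13.3,0],"spin": 4.3,"jaw": 0.25}
  ]
}}

```text
time: 16.75
tool_pos: [0.46, -0.1065, 0.1143]
tool_rot: [3.141, -0.001, -2.562]
contact_force: [1.6, -0.5, -1.0]
opening: 0.038
grip_force: 20.0
```

>>> {"api": "send_rows", "payload": {
  "targets": [
    {"translation": [2.2,-3.2,0],"spin": 1,"jaw": 0.25},
    {"translation": [4.6,-6.6,0],"spin": 2,"jaw": 0.25},
    {"translation": [7,-10,0],"spin": 3,"jaw": 0.25},
    {"translation": [9,-12.8,0],"spin": 4.4,"jaw": 0.25},
    {"translation": [10,-14.1,0],"spin": 4.4,"jaw": 0.25}
  ]
}}

```text
time: 17.25
tool_pos: [0.4537, -0.2805, 0.1141]
tool_rot: [3.142, -0.0, -2.641]
contact_force: [0.7, -0.2, -1.1]
opening: 0.0378
grip_force: 20.0
```

>>> {"api": "send_rows", "payload": {
  "targets": [
    {"translation": [0,0,0.5],"spin": 0,"jaw": 0.25},
    {"translation": [0,0,3],"spin": 0,"jaw": 0.25},
    {"translation": [0,0,5.5],"spin": 0,"jaw": 0.25},
    {"translation": [0,0,7],"spin": 0,"jaw": 0.25},
    {"translation": [0,0,7],"spin": 0,"jaw": 0.25}
  ]
}}

```text
time: 17.75
tool_pos: [0.4528, -0.2749, 0.0423]
tool_rot: [3.136, -0.002, -2.637]
contact_force: [0.2, 0.4, -1.6]
opening: 0.0382
grip_force: 20.0
```

```bash
python3 plan.py 454.8,-278.4,15.8,208.8
```

```text
t 17.75 at [ 452.8 -274.9   42.3] yaw -151.06 rp [ 3.1356e+00 -1.9000e-03] open 38.2 grip 20.0 F [ 0.2  0.4 -1.6]
 call [ 0.   -0.4   2.65] spin 0.1
```

>>> {"api": "send_rows", "payload": {
  "targets": [
    {"translation": [0,-0.1,1],"spin": 0,"jaw": 0.25},
    {"translation": [0,-0.1,2],"spin": 0,"jaw": 0.25},
    {"translation": [0,-0.1,2.5],"spin": 0,"jaw": 0.25},
    {"translation": [0,-0.1,2.5],"spin": 0,"jaw": 0.25},
    {"translation": [0,-0.1,2.5],"spin": 0,"jaw": 0.25}
  ]
}}

```text
time: 18.25
tool_pos: [0.4549, -0.2788, 0.0198]
tool_rot: [-3.142, 0.0, -2.638]
contact_force: [0.2, 0.6, -1.0]
opening: 0.0377
grip_force: 20.0
```

```bash
python3 plan.py 454.8,-278.4,15.5,208.8
```

```text
t 18.25 at [ 454.9 -278.8   19.8] yaw -151.16 rp [-3.1415e+00  1.0000e-04] open 37.7 grip 20.0 F [ 0.2  0.6 -1. ]
 call [-0.01  0.04  0.43] spin 0.0
```

>>> {"api": "send_rows", "payload": {
  "targets": [
    {"translation": [0,0,0.2],"spin": 0,"jaw": 0.25},
    {"translation": [0,0,0.4],"spin": 0,"jaw": 0.25},
    {"translation": [0,0,0.4],"spin": 0,"jaw": 0.25},
    {"translation": [0,0,0.4],"spin": 0,"jaw": 0.25},
    {"translation": [0,0,0.4],"spin": 0,"jaw": 0.25}
  ]
}}

```text
time: 18.75
tool_pos: [0.4548, -0.2788, 0.0158]
tool_rot: [-3.141, 0.0, -2.638]
contact_force: [0.5, 0.1, -1.5]
opening: 0.0376
grip_force: 20.0
```

>>> {"api": "send_rows", "payload": {
  "targets": [
    {"translation": [0,0,0],"spin": 0,"jaw": 0.5},
    {"translation": [0,0,0],"spin": 0,"jaw": 0.6},
    {"translation": [0,0,0],"spin": 0,"jaw": 0.6},
    {"translation": [0,0,0],"spin": 0,"jaw": 0.6},
    {"translation": [0,0,0],"spin": 0,"jaw": 0.6}
  ]
}}

```text
time: 19.25
tool_pos: [0.4548, -0.2787, 0.0157]
tool_rot: [3.142, 0.0, -2.638]
contact_force: [-0.5, -0.4, -0.0]
opening: 0.0549
grip_force: 0.0
```

>>> {"api": "send_rows", "payload": {
  "targets": [
    {"translation": [0,0,-2],"spin": 0,"jaw": 0.7},
    {"translation": [0,0,-5],"spin": 0,"jaw": 0.8},
    {"translation": [0,0,-8],"spin": 0,"jaw": 1},
    {"translation": [0,0,-12],"spin": 0,"jaw": 1},
    {"translation": [0,0,-15],"spin": 0,"jaw": 1}
  ]
}}

```text
time: 19.75
tool_pos: [0.455, -0.279, 0.168]
tool_rot: [-3.14, 0.001, -2.638]
contact_force: [-0.0, 0.1, -0.7]
opening: 0.0895
grip_force: 0.0
```

```bash
python3 plan.py 600.5,-94.2,165,204.8
```

```text
t 19.75 at [ 455. -279.  168.] yaw -151.15 rp [-3.14e+00  7.00e-04] open 89.5 grip 0.0 F [-0.   0.1 -0.7]
 call [-10.83   4.58   0.15] spin 2.0
 call [-10.66   4.96   0.15] spin 2.0
```

>>> {"api": "send_rows", "payload": {
  "targets": [
    {"translation": [-3,1.3,0],"spin": 0.5,"jaw": 1},
    {"translation": [-6,2.5,0],"spin": 1,"jaw": 1},
    {"translation": [-9,3.8,0],"spin": 1.5,"jaw": 1},
    {"translation": [-10.8,4.6,0],"spin": 2,"jaw": 1},
    {"translation": [-10.8,4.6,0],"spin": 2,"jaw": 1}
  ]
}}

```text
time: 20.25
tool_pos: [0.5282, -0.1843, 0.1656]
tool_rot: [3.141, 0.001, -2.67]
contact_force: [-0.5, -0.6, 0.2]
opening: 0.0919
grip_force: 0.0
```

>>> {"api": "send_rows", "payload": {
  "targets": [
    {"translation": [-4,1.8,0],"spin": 1,"jaw": 1},
    {"translation": [-8,3.7,0],"spin": 2,"jaw": 1},
    {"translation": [-10.6,5,0],"spin": 2,"jaw": 1},
    {"translation": [-10.6,5,0],"spin": 2,"jaw": 1},
    {"translation": [-10.6,5,0],"spin": 2,"jaw": 1}
  ]
}}

```text
time: 20.75
tool_pos: [0.5987, -0.0944, 0.1653]
tool_rot: [3.141, -0.001, -2.707]
contact_force: [-0.1, -0.1, 1.2]
opening: 0.0921
grip_force: 0.0
```

```bash
python3 plan.py 600.5,-94.2,32.5,204.8
```

```text
t 20.75 at [598.7 -94.4 165.3] yaw -155.1 rp [ 3.1415e+00 -1.0000e-03] open 92.1 grip 0.0 F [-0.1 -0.1  1.2]
 call [-0.17 -0.06 13.28] spin 0.1
```

>>> {"api": "send_rows", "payload": {
  "targets": [
    {"translation": [-0.2,0,3],"spin": 0,"jaw": 1},
    {"translation": [-0.2,0,6.5],"spin": 0,"jaw": 1},
    {"translation": [-0.2,0,10],"spin": 0,"jaw": 1},
    {"translation": [-0.2,0,12.5],"spin": 0,"jaw": 1},
    {"translation": [-0.2,0,13.2],"spin": 0,"jaw": 1}
  ]
}}

```text
time: 21.25
tool_pos: [0.5982, -0.0943, 0.0309]
tool_rot: [3.138, -0.005, -2.71]
contact_force: [-0.1, -0.8, -0.3]
opening: 0.0919
grip_force: 0.0
```

>>> {"api": "send_rows", "payload": {
  "targets": [
    {"translation": [0,0,0],"spin": 0,"jaw": 0.6},
    {"translation": [0,0,0],"spin": 0,"jaw": 0.4},
    {"translation": [0,0,0],"spin": 0,"jaw": 0.2},
    {"translation": [0,0,0],"spin": 0,"jaw": 0.2},
    {"translation": [0,0,0],"spin": 0,"jaw": 0.2}
  ]
}}

```text
time: 21.75
tool_pos: [0.6014, -0.0931, 0.0346]
tool_rot: [-3.141, 0.001, -2.708]
contact_force: [0.0, -0.3, -0.2]
opening: 0.0564
grip_force: 0.0
```

>>> {"api": "send_rows", "payload": {
  "targets": [
    {"translation": [0,0,0],"spin": 0,"jaw": 0.2},
    {"translation": [0,0,0],"spin": 0,"jaw": 0.2},
    {"translation": [0,0,0],"spin": 0,"jaw": 0.2},
    {"translation": [0,0,0],"spin": 0,"jaw": 0.2},
    {"translation": [0,0,0],"spin": 0,"jaw": 0.2}
  ]
}}

```text
time: 22.25
tool_pos: [0.601, -0.093, 0.0337]
tool_rot: [3.142, 0.0, -2.708]
contact_force: [-0.9, 0.8, 1.3]
opening: 0.0339
grip_force: 19.9
```

```bash
python3 plan.py 600.5,-94.2,112.5,204.8 466.5,69.5,112.5,204.8
```

```text
t 22.25 at [601.  -93.   33.7] yaw -155.15 rp [3.1415e+00 1.0000e-04] open 33.9 grip 19.9 F [-0.9  0.8  1.3]
 call [ 0.1  -0.09 -7.88] spin 0.0
 call [ 5.3  20.48  0.  ] spin -0.0
```

>>> {"api": "send_rows", "payload": {
  "targets": [
    {"translation": [0,0,-1],"spin": 0,"jaw": 0.2},
    {"translation": [0,0,-3],"spin": 0,"jaw": 0.2},
    {"translation": [0,0,-5],"spin": 0,"jaw": 0.2},
    {"translation": [0,0,-7],"spin": 0,"jaw": 0.2},
    {"translation": [0,0,-8],"spin": 0,"jaw": 0.2}
  ]
}}

```text
time: 22.75
tool_pos: [0.6018, -0.0933, 0.1161]
tool_rot: [-3.14, 0.002, -2.708]
contact_force: [-0.3, 0.6, -1.5]
opening: 0.0341
grip_force: 19.9
```

>>> {"api": "send_rows", "payload": {
  "targets": [
    {"translation": [0.4,1.5,0],"spin": 0,"jaw": 0.2},
    {"translation": [1,4,0],"spin": 0,"jaw": 0.2},
    {"translation": [1.8,7,0],"spin": 0,"jaw": 0.2},
    {"translation": [2.6,10,0],"spin": 0,"jaw": 0.2},
    {"translation": [3.4,13,0],"spin": 0,"jaw": 0.2}
  ]
}}

```text
time: 23.25
tool_pos: [0.5145, 0.0114, 0.1136]
tool_rot: [3.141, -0.0, -2.708]
contact_force: [0.1, 1.5, -1.2]
opening: 0.0343
grip_force: 19.9
```

>>> {"api": "send_rows", "payload": {
  "targets": [
    {"translation": [0.8,3,0],"spin": 0,"jaw": 0.2},
    {"translation": [1.5,5.7,0],"spin": 0,"jaw": 0.2},
    {"translation": [1.9,7.5,0],"spin": 0,"jaw": 0.2},
    {"translation": [1.9,7.5,0],"spin": 0,"jaw": 0.2},
    {"translation": [1.9,7.5,0],"spin": 0,"jaw": 0.2}
  ]
}}

```text
time: 23.75
tool_pos: [0.4671, 0.0706, 0.114]
tool_rot: [-3.141, 0.001, -2.707]
contact_force: [-0.1, 0.3, -0.9]
opening: 0.0336
grip_force: 19.9
```

>>> {"api": "send_rows", "payload": {
  "targets": [
    {"translation": [0,0,1],"spin": 0,"jaw": 0.2},
    {"translation": [0,0,3],"spin": 0,"jaw": 0.2},
    {"translation": [0,0,5],"spin": 0,"jaw": 0.2},
    {"translation": [0,0,6.7],"spin": 0,"jaw": 0.2},
    {"translation": [0,0,6.7],"spin": 0,"jaw": 0.2}
  ]
}}

```text
time: 24.25
tool_pos: [0.4655, 0.0699, 0.0442]
tool_rot: [3.139, -0.004, -2.709]
contact_force: [0.9, 0.4, 0.1]
opening: 0.0338
grip_force: 19.9
```

>>> {"api": "send_rows", "payload": {
  "targets": [
    {"translation": [0,0,0.2],"spin": 0,"jaw": 0.2},
    {"translation": [0,0,0.4],"spin": 0,"jaw": 0.2},
    {"translation": [0,0,0.4],"spin": 0,"jaw": 0.2},
    {"translation": [0,0,0.4],"spin": 0,"jaw": 0.2},
    {"translation": [0,0,0.4],"spin": 0,"jaw": 0.2}
  ]
}}

```text
time: 24.75
tool_pos: [0.467, 0.0708, 0.0431]
tool_rot: [-3.141, 0.001, -2.708]
contact_force: [1.1, -0.6, -0.1]
opening: 0.034
grip_force: 19.9
```

```bash
python3 plan.py 467,70.5,34,204.8
```

```text
t 24.75 at [467.   70.8  43.1] yaw -155.15 rp [-3.1413e+00  9.0000e-04] open 34.0 grip 19.9 F [ 1.1 -0.6 -0.1]
 call [ 0.01 -0.02  0.91] spin 0.0
```

>>> {"api": "send_rows", "payload": {
  "targets": [
    {"translation": [0,0,0.4],"spin": 0,"jaw": 0.2},
    {"translation": [0,0,0.7],"spin": 0,"jaw": 0.2},
    {"translation": [0,0,0.9],"spin": 0,"jaw": 0.2},
    {"translation": [0,0,0.9],"spin": 0,"jaw": 0.2},
    {"translation": [0,0,0.9],"spin": 0,"jaw": 0.2}
  ]
}}

```text
time: 25.25
tool_pos: [0.4668, 0.0708, 0.0336]
tool_rot: [3.141, 0.0, -2.708]
contact_force: [-0.0, 0.7, 1.3]
opening: 0.034
grip_force: 19.9
```

>>> {"api": "send_rows", "payload": {
  "targets": [
    {"translation": [0,0,0],"spin": 0,"jaw": 0.5},
    {"translation": [0,0,0],"spin": 0,"jaw": 0.6},
    {"translation": [0,0,0],"spin": 0,"jaw": 0.8},
    {"translation": [0,0,0],"spin": 0,"jaw": 0.8},
    {"translation": [0,0,0],"spin": 0,"jaw": 0.8}
  ]
}}

```text
time: 25.75
tool_pos: [0.4668, 0.0707, 0.0337]
tool_rot: [3.142, 0.0, -2.708]
contact_force: [-0.2, -0.1, -0.5]
opening: 0.0696
grip_force: 0.0
```

>>> {"api": "send_rows", "payload": {
  "targets": [
    {"translation": [0,0,-3],"spin": 0,"jaw": 1},
    {"translation": [0,0,-6],"spin": 0,"jaw": 1},
    {"translation": [0,0,-9],"spin": 0,"jaw": 1},
    {"translation": [0,0,-12],"spin": 0,"jaw": 1},
    {"translation": [0,0,-14],"spin": 0,"jaw": 1}
  ]
}}

```text
time: 26.25
tool_pos: [0.4673, 0.0707, 0.1759]
tool_rot: [-3.141, 0.002, -2.708]
contact_force: [0.4, -0.0, -0.2]
opening: 0.0918
grip_force: 0.0
```

```bash
python3 plan.py 530,-95,175,204.8
```

```text
t 26.25 at [467.3  70.7 175.9] yaw -155.15 rp [-3.1406e+00  2.3000e-03] open 91.8 grip 0.0 F [ 0.4 -0.  -0.2]
 call [  1.27 -17.68   0.09] spin 0.0
```

>>> {"api": "send_rows", "payload": {
  "targets": [
    {"translation": [0.3,-4,0],"spin": 0,"jaw": 1},
    {"translation": [0.6,-8,0],"spin": 0,"jaw": 1},
    {"translation": [0.9,-12,0],"spin": 0,"jaw": 1},
    {"translation": [1.2,-16,0],"spin": 0,"jaw": 1},
    {"translation": [1.3,-17.7,0],"spin": 0,"jaw": 1}
  ]
}}

```text
time: 26.75
tool_pos: [0.5301, -0.0984, 0.1736]
tool_rot: [-3.141, 0.0, -2.71]
contact_force: [0.0, 0.1, 0.8]
opening: 0.0918
grip_force: 0.0
```

>>> {"api": "send_rows", "payload": {
  "targets": [
    {"translation": [0,0,0],"spin": 0,"jaw": 1},
    {"translation": [0,0,0],"spin": 0,"jaw": 1},
    {"translation": [0,0,0],"spin": 0,"jaw": 1},
    {"translation": [0,0,0],"spin": 0,"jaw": 1},
    {"translation": [0,0,0],"spin": 0,"jaw": 1}
  ]
}}

```text
time: 27.25
tool_pos: [0.5292, -0.0944, 0.1739]
tool_rot: [3.142, 0.0, -2.707]
contact_force: [0.5, -0.4, -0.1]
opening: 0.0918
grip_force: 0.0
```

```bash
python3 m.py; python3 -c "
from h import *
p,d=read_camera('side');cv2.imwrite('pics/side_end.png',p[:,:,::-1])"
```

```text
round 1796 z [ 2.5  5.1 11.4] (array([596.4, 222.8]), array([117.6, 108.9]), -23.6)
square 3488 z [ 2.6  5.1 13.9] (array([466.2,  69.5]), array([113. , 112.3]), 26.0)
long 465 z [ 2.8  6.5 12.9] (array([ 450.4, -313.4]), array([152. , 102.4]), -49.6)
mat 811 z [503.4 520.3 530.5] (array([604.9, -59. ]), array([157.3,  74.1]), -17.6)
soap 878 z [18.9 21.9 24.4] (array([650. ,  75.4]), array([62.7, 40.5]), -1.1)
jar 741 z [39.6 42.4 44.8] (array([ 668.8, -285.7]), array([58.8, 40.7]), 71.1)
roll 395 z [32.3 59.5 62.6] (array([ 439.9, -100.9]), array([33.5, 33.5]), 88.2)
green [252 265  31  35 300] z 70.6 (array([467.2,  68.9]), array([46.8, 32. ]), 24.1)
cap [258 276  15  14 161] z 88.5 (array([466.9,  69.4]), array([20.4, 20.2]), 45.3)
yellow [143 180  42  39 494] z 83.1 (array([598. , 226.3]), array([60.3, 60. ]), 44.6)
brown [465 140  37  28 726] z 42.4 (array([ 665.8, -283.2]), array([54.8, 40.3]), 70.1)
```

View pics/side_end.png

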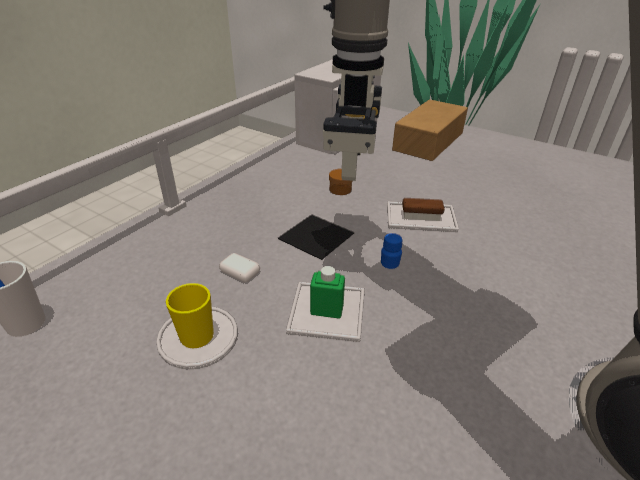

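The side view shows the cup upright in the round dish (194,318), the bottle upright in the square dish (327,295) and the brush flat and centred along the long dish (423,207). The jar, soap and roll-on have not moved. Cup and bottle measure within 1 mm of their dish centres.

```bash
python3 -c "
from h import *
print(job.hand_in())"
```

```text
the job is handed in; nothing more can be done
None
```

I handed the job in after about 27 s of robot time, with no verdict returned: cup in the round dish and bottle in the square dish (each about 1 mm off centre), brush along the long dish (released about 0.5 mm off centre, seen flat in the side view), and the jar, roll-on and soap left where they stood.

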